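# Pour the valve balls into the tray under the low shelf

### The arm

A 6-joint arm with a two-finger parallel gripper is mounted at the origin on the work surface. World frame = base frame: x ahead of the robot, y to its left, z up, the work surface at z = 0. Lengths are in mm, angles in degrees, forces in N, time in s.
With the tool pointing down it reaches from about 300 to 750 mm from the base axis. Payload 8.5 kg.
Tool frame: the origin (TCP) lies at the very end of the fingers, on their centre line; the grasp point (between the pads) lies 19 mm behind it; z points along the fingers, y is the line along which they close (so a half turn about z gives the same grasp; the last joint's range is limited). The gripper opens to 85 mm and grips with 20 to 120 N. Pads are 22 mm wide; open, the fingers measure 114 mm over their backs; the gripper's body (76 mm by 85 mm) begins 54 mm behind the grasp point. The pads swing forward as they close: fully open they stand 13 mm farther back than shut.
Start: joints at [58.596, 21.807, 74.336, -0, 83.858, -12.336], TCP at [179.671, 519.807, 231.322] pointing down, gripper open.
Joint ranges: [-178.18, 178.18], [-50.72, 133.34], [12.68, 142.11], [-81.47, 261.47], [9.98, 163.14], [-165.26, 165.26]. Speed limits (degrees/s): [136.94, 136.94, 180, 180, 180, 180].

### API

Orientations are given as a 3x3 rotation matrix whose columns are the frame's x, y, z axes.
In Python, from workcell import manip gives the robot as it stands.
- The arm moves only by the tool move_arm, never from a script. Its argument "targets" is a list of rows, each a list of 6 numbers: the shift along the tool's x, y, z in units of 0.02 m (1.0 is 0.02 m), then the turn, a rotation vector about the tool's x, y, z in units of 4 degrees (1.0 is 4 degrees). A call has 1 to 10 rows; each row shifts and turns the commanded pose from where the row before left it, along the tool's axes as they then stand; what a row does not reach is not made up. A row lasts 1/12 s, in which the tool goes at most 41.7 mm and 7.16 degrees, less where a joint would pass 70% of its speed; a pose out of reach is approached as far as the arm can. A call with a number of a shift or a turn outside -1 to 1 is refused whole. A call with a gripper value outside its range is refused whole. "fingers" is the gripper command: -1 is shut, 1 is fully open, values between are in proportion, set as the call begins (left out, the last holds). The fingers move at their own pace and stop on an object; the grip force is fixed at half the most. Time passes only in rows, so rows that do not move let the fingers close. It gives the time, the measured TCP pose, the force, the opening and the grip force at its end, in the units of the state.
- manip.get_state(): the state, without advancing time (a new reading comes with each control period).
- manip.read_camera(name): name is "scene" or "top" or "wrist"; returns (picture, depth): 420x560x3 uint8, red, green, blue; 420x560 float32, mm along the optical axis (not along the pixel's ray), 0 where there is no reading.
- manip.camera_model(name): a dict with "fx", "fy", "cx", "cy" (pixels), "camera_from_world" (4x4, takes a point from world to camera coordinates). Camera axes: x right, y down, z forward; pixel columns grow to the right and rows downward; lengths in mm; the calibration is good to about 2 mm. A picture is of the moment at which its call begins: read the wrist's pose just before it. camera_model takes no time and is no camera call; for the wrist camera it gives the pose at the moment of the call.
- manip.close_job(): hands the job in; it is judged then, once.
Trained networks look in the newest picture that a camera, given by its name, has taken for a name from the list of things; names that differ only in an ending like _2 or _b are one class to them, and where a whole thing is asked for, a point or a joint stands for the part that bears it (a point fixed in the world has none). Each returns a list of dicts, best first, with "conf" (0 to 1); they miss things now and then, are a little off and sometimes report something else, mostly with a low value. They report only what shows in the picture. A call takes as long as a camera call. They do not tell look-alikes from the thing itself.
- manip.boxes_of(thing, camera): "point" ([x, y, z] in mm, in world coordinates, good to about 4 mm: the middle of the surface that is visible of it).
- manip.masks_of(thing, camera): "mask" (420x560 bool, what is visible of it).
- manip.pinpoint(thing, camera): "point" ([x, y, z] in mm, in world coordinates, good to about 4 mm: a listed point, or the origin of a listed thing).
The state is a dict: "time_s": time; "qpos": joint angles; "qd": joint speeds; "joint_torque": joint torques, N m; "tcp_pos": TCP position; "orientation": TCP orientation; "wrist_force": force on the tool from outside, world axes, zero at the start; "wrist_torque": the same for the moment, N m; "width": finger opening in mm; "grasp_force": force on a finger pad.
Only numpy, scipy, OpenCV 4.12 (cv2) and the standard library are available. Lean on these libraries where they do the work, as an engineer would, in place of code of your own. Each camera call takes 0.05 s, during which the arm holds its last target. There are 200 camera calls.

### The job

Pick up the small pan by its handle, reach it in under the low clear shelf and tip it so that all three steel balls pour into the grey parts tray, without bumping the shelf. Then set the empty pan back down upright on the bench, clear of the shelf, let go, and leave the other things where they are.

Things in the scene. Friction and masses are not known exactly. Their poses are not given: they have to be found in the camera images.
- pan: Bare-metal pouring pan, 0.11 to 0.23 kg. Round dish: foot 50 mm across, rim 100 mm across, 22 mm high, inner floor 3 mm up, 2 mm walls flaring at 41 degrees from level: tip it about 55 to 65 degrees to empty it. Origin: centre of the dish's underside; z up; the handle runs along -x.
- pan_grip (a point): Place to hold the pan: middle of its level flat-bar handle, 170 mm from the dish's centre, 31 mm above the underside. The bar is 12 mm wide, 14 mm tall, runs straight from the rim to 222 mm from the centre; a thin foot under its end (216 mm from the centre) carries it on the bench. Axes as the pan's.
- ball0_center (a point): Centre of a loose polished steel ball, 14 mm in diameter, 11 g, lying in the pan at the start.
- ball1_center (a point): Centre of the second ball, alike.
- ball2_center (a point): Centre of the third ball, alike.
- tray: Open grey parts tray, fixed to the bench under the shelf: 140 mm (x) by 180 mm (y) outside, 25 mm high, walls 4 mm, floor 4 mm. Origin: centre of its underside; z up. Its x and y axes are parallel to the shelf's, its centre 80 mm behind the shelf's front edge, its place along the shelf varies.
- shelf: Low fixed bench shelf, clear plastic board 220 mm deep (x), 460 mm wide (y), 8 mm thick, underside 140 mm above the bench. Origin: on the bench under the middle of the board's front edge (robot side); x points in under the board, y along the edge. 14 mm posts at the corners (12 and 208 mm in, 218 mm either side); all sides open. A carton and a pot are fixed on top at the back.
- fitting0: Bystander: turned steel fitting standing on the bench to the right (-y) of the work, 32 mm across, 42 mm tall. Origin: centre of underside.
- fitting1: Bystander: second turned fitting, alike, near the first.
- jar: Bystander: capped amber jar on the bench to the left (+y) of the work, 60 mm across, 75 mm tall. Origin: centre of underside.
- screwdriver: Bystander: screwdriver, 170 mm long, lying on the bench to the left beyond the jar. Origin: underside, mid-length.
Not all that is in view belongs to the job. There is more than one size of the tray; the one meant has the size given above.

How it is judged:
By the outcome, as a careful person would: the job done as asked, in the order asked, and still so for the second after the job is handed in, with the robot touching nothing.
It also fails if it takes over 61 s, if anything falls off the work surface, if the arm or the gripper's body presses on something with over 40 N, if the wrist force passes 120 N, or if a joint passes its speed limit or range.

## Working session

There is one attempt and no reset: what is moved stays moved. The work goes in short steps, Python scripts to look and compute and a tool call to move; the robot and the scene stay as the last step left them, time stands still between calls to the robot, and variables do not carry over. Pictures are saved under pics/ and viewed, at most 10 in all, crops included, and the job is handed in when it is done.

Besides the shell and the picture viewer there is one more tool, called after "Call:" as a command line: name --pt "numbers of a row" for each row, then --argument value for the rest. move_arm: Moves the arm, as the interface text tells. Its arguments: {"type":"object","properties":{"targets":{"type":"array","items":{"type":"array","items":{"type":"number"}}},"fingers":{"type":"number"}},"required":["targets"]}

```bash
mkdir -p pics; ls; python3 - <<'E'
from workcell import manip
import cv2,numpy as np
for c in ("scene","top"):
    p,d=manip.read_camera(c); cv2.imwrite(f"pics/{c}0.png",p[:,:,::-1])
    for t in ("pan","pan_grip","ball0_center","tray","shelf","jar","fitting0","screwdriver"):
        for r in manip.pinpoint(t,c)[:3]: print(c,t,np.round(r["point"]),{k:(np.round(v,2).tolist()) for k,v in r.items() if k not in("point",)})
s=manip.get_state();print(s["time_s"],np.round(s["orientation"],2).tolist())
E
```

```text
pics
scene pan [459. -56.   2.] {'conf': 0.71}
scene pan [422. 114.  34.] {'conf': 0.63}
scene pan_grip [426. 116.  30.] {'conf': 0.97}
scene ball0_center [462. -63.  11.] {'conf': 0.42}
scene tray [773. 356.   3.] {'conf': 0.7}
scene tray [461. -61.   8.] {'conf': 0.58}
scene tray [ 327. -325.   -0.] {'conf': 0.57}
scene jar [450. 345.  -2.] {'conf': 0.62}
scene fitting0 [ 598. -414.   -2.] {'conf': 0.9}
scene fitting0 [ 481. -344.    1.] {'conf': 0.62}
scene screwdriver [535. 429.  -1.] {'conf': 0.56}
top pan [460. -53.  -0.] {'conf': 0.83}
top pan_grip [422. 111.  24.] {'conf': 0.76}
top pan_grip [471. -44.  11.] {'conf': 0.34}
top ball0_center [471. -41.  12.] {'conf': 0.7}
top tray [ 327. -331.    2.] {'conf': 0.64}
top tray [608. -69.   3.] {'conf': 0.61}
top tray [ 476. -345.   -1.] {'conf': 0.29}
top shelf [611. -70.   2.] {'conf': 0.63}
top jar [450. 341.  -2.] {'conf': 0.56}
top jar [ 597. -411.    3.] {'conf': 0.53}
top fitting0 [ 595. -412.   -0.] {'conf': 0.68}
top fitting0 [ 476. -348.    1.] {'conf': 0.64}
top fitting0 [532. 424.   1.] {'conf': 0.22}
top screwdriver [533. 424.   1.] {'conf': 0.59}
0.9 [[-0.95, 0.33, 0.0], [0.33, 0.95, 0.0], [-0.0, 0.0, -1.0]]
```

View pics/scene0.png

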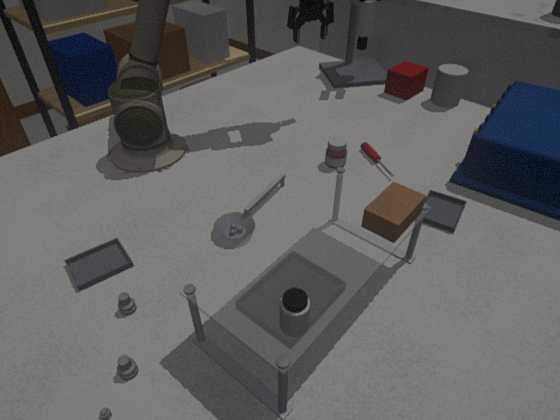

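View pics/top0.png

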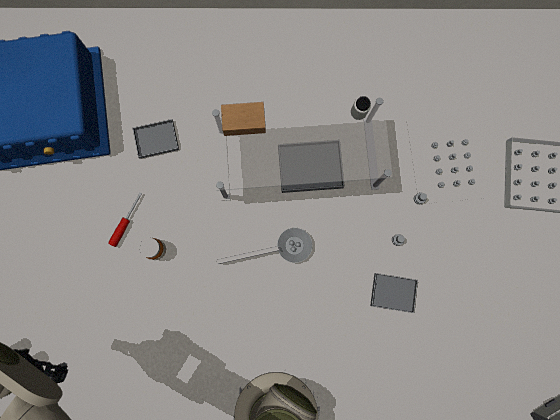

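The scene view shows the pan (dish 235,228; handle toward the jar) and the tray under the clear shelf (290,290). The top view shows the dish at (297,246), the handle end at (218,261), the correct tray's corners at about (278,143) to (344,190), and the shelf posts. The other trays are decoys. Next I'll measure the shelf, tray and handle.

```bash
cat > h.py <<'E'
from workcell import manip
import numpy as np,cv2
def cloud(c):
    p,d=manip.read_camera(c);m=manip.camera_model(c)
    v,u=np.mgrid[:d.shape[0],:d.shape[1]]
    P=np.stack([(u-m["cx"])/m["fx"]*d,(v-m["cy"])/m["fy"]*d,d,np.ones_like(d)],-1)@np.linalg.inv(m["camera_from_world"]).T
    P=P[...,:3];P[d<=0]=np.nan
    return p,P
def toz(c,uv,z):
    m=manip.camera_model(c);T=np.linalg.inv(m["camera_from_world"])
    r=T[:3,:3]@[(uv[0]-m["cx"])/m["fx"],(uv[1]-m["cy"])/m["fy"],1]
    return T[:3,3]+r*(z-T[2,3])/r[2]
E
python3 - <<'E'
from h import *
for c in ("top","scene"):
    p,P=cloud(c)
    X,Y,Z=P[...,0],P[...,1],P[...,2]
    # tall things in shelf area
    m=((Z>40)&(Z<200)&(X>480)&(X<850)&(Y>-380)&(Y<250)).astype(np.uint8)
    n,l,s,_=cv2.connectedComponentsWithStats(m)
    for i in range(1,n):
        if s[i,4]>12:
            q=P[l==i];print(c,"tall",s[i].tolist(),np.round(q.min(0)),np.round(q.max(0)),np.round(np.median(q,0)))
    # tray rim points
    m=((Z>15)&(Z<32)&(X>520)&(X<720)&(Y>-190)&(Y<60)).astype(np.uint8)
    q=P[m>0];print(c,"rim",len(q))
    if len(q)>20: print(cv2.minAreaRect(q[:,:2].astype(np.float32)))
    m=(Z>22)&(Z<50)&(X>380)&(X<480)&(Y>0)&(Y<190)
    q=P[m];a=np.linalg.svd(q-q.mean(0))[2][0];print(c,"handle",len(q),np.round(q.mean(0)),a.round(3),np.round(q[:,1].min()),np.round(q[:,1].max()))
for uv in [(278,143),(340,141),(344,190),(282,192)]: print(np.round(toz("top",uv,25)))
p,_=manip.read_camera("top")
cv2.imwrite("pics/topc.png",cv2.resize(p[85:275,195:415,::-1],None,fx=3.5,fy=3.1,interpolation=cv2.INTER_CUBIC))
E
```

```text
top tall [211, 97, 182, 99, 14235] [ 589. -300.   40.] [845. 175. 200.] [713. -56. 148.]
top rim 123
((624.60791015625, -103.44041442871094), (13.973374366760254, 173.7674560546875), 3.554596424102783)
top handle 275 [428.  83.  38.] [-0.222  0.975 -0.002] 3.0 163.0
scene tall [180, 166, 251, 237, 24707] [ 591. -299.   40.] [844. 174. 200.] [ 736. -117.  150.]
scene tall [121, 295, 8, 7, 25] [ 480. -352.   40.] [ 486. -337.   46.] [ 483. -346.   43.]
scene rim 0
scene handle 325 [433.  78.  37.] [ 0.221 -0.975  0.003] 0.0 164.0
[754.  -5.  25.]
[ 761. -185.   25.]
[ 615. -194.   25.]
[609. -17.  25.]
```

View pics/topc.png

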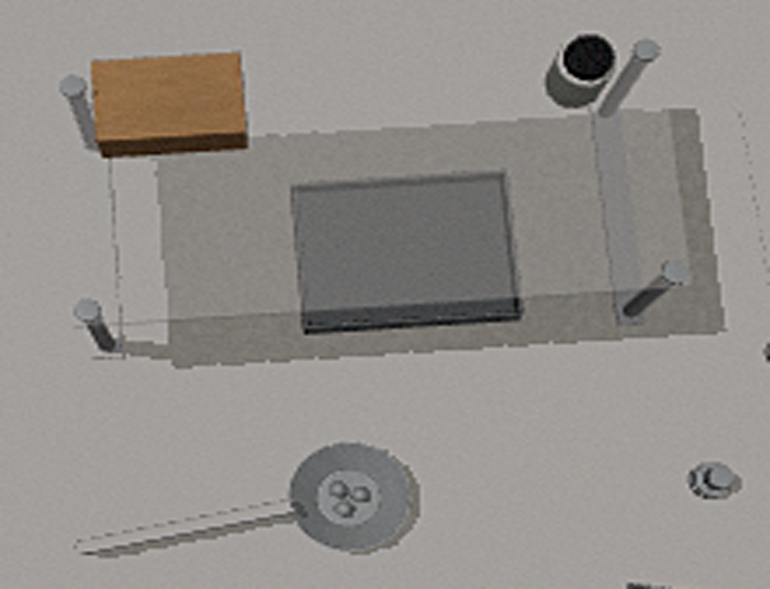

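The crop shows the tray under the clear board (290,185 to 520,330), the four posts, and the three balls in the middle of the dish (345,497). The board returns depth, so I'll fit it directly.

```bash
python3 - <<'E'
from h import *
for c in ("top","scene"):
    p,P=cloud(c);Z=P[...,2]
    m=(Z>142)&(Z<154)&(P[...,0]>500)&(P[...,0]<900)&(abs(P[...,1])<400)
    q=P[m];print(c,len(q),cv2.minAreaRect(q[:,:2].astype(np.float32)),np.round(np.median(q[:,2])))
    print(np.round(cv2.boxPoints(cv2.minAreaRect(q[:,:2].astype(np.float32)))).tolist())
    m=(Z>160)&(P[...,0]>550)&(P[...,0]<900)&(abs(P[...,1])<400)
    q=P[m];print("above",np.round(np.percentile(q,[1,99],axis=0)).tolist())
T=np.array([toz("top",(195+u/3.5,85+v/3.1),25) for u,v in [(291,186),(504,173),(521,313),(304,328)]])
print(T.round(),T.mean(0).round())
E
```

```text
top 12496 ((716.8157958984375, -62.19798278808594), (222.55886840820312, 461.1568603515625), 4.37777853012085) 148.0
[[588.0, 159.0], [623.0, -301.0], [845.0, -284.0], [810.0, 176.0]]
above [[735.0, -230.0, 162.0], [814.0, 141.0, 217.0]]
scene 20850 ((716.3958740234375, -61.41009521484375), (221.58412170410156, 462.6104736328125), 4.376455783843994) 150.0
[[588.0, 161.0], [624.0, -300.0], [845.0, -284.0], [809.0, 178.0]]
above [[741.0, -237.0, 161.0], [822.0, 140.0, 218.0]]
[[ 748.   -6.   25.]
 [ 761. -183.   25.]
 [ 627. -194.   25.]
 [ 612.  -17.   25.]] [ 687. -100.   25.]
```

Measured: shelf front-edge middle at about (606,-70), yaw 4.4°. Tray centre (688,-100), which agrees with 80 mm in. Handle line runs along (0.22,-0.975) with the grip at about (423,112). Now moving above the handle.

Call:
move_arm --pt "-0.9 -0.75 0.2 0 0 0" --pt "-0.9 -0.75 0.2 0 0 0" --pt "-0.9 -0.75 0.2 0 0 0" --pt "-0.9 -0.75 0.2 0 0 0" --pt "-0.9 -0.75 0.2 0 0 0" --pt "-0.9 -0.75 0.2 0 0 0" --pt "-0.9 -0.75 0.2 0 0 0" --pt "-0.9 -0.75 0.2 0 0 0" --pt "-0.9 -0.75 0.2 0 0 0" --pt "-0.9 -0.75 0.2 0 0 0" --fingers 0

```text
time_s: 1.98
tcp_pos: [301.2, 318.3, 191.3]
orientation: [[-0.945, 0.327, 0.0], [0.327, 0.945, 0.0], [-0.0, 0.0, -1.0]]
wrist_force: [-0.1, 0.5, -0.2]
width: 42.6
grasp_force: 0.0
```

Call:
move_arm --pt "-0.9 -0.75 0.2 0 0 0" --pt "-0.9 -0.75 0.2 0 0 0" --pt "-0.9 -0.75 0.2 0 0 0" --pt "-0.9 -0.75 0.2 0 0 0" --pt "-0.9 -0.75 0.2 0 0 0" --pt "-0.9 -0.75 0.2 0 0 0" --pt "-0.9 -0.75 0.2 0 0 0" --pt "-0.9 -0.75 0.2 0 0 0" --pt "-0.9 -0.75 0.2 0 0 0" --pt "-0.9 -0.75 0.2 0 0 0"

```text
time_s: 2.82
tcp_pos: [422.5, 117.6, 151.3]
orientation: [[-0.945, 0.327, 0.0], [0.327, 0.945, 0.0], [-0.0, 0.0, -1.0]]
wrist_force: [0.0, 0.5, 0.4]
width: 42.7
grasp_force: 0.0
```

Call:
move_arm --pt "0 0 0 0 0 0.97" --pt "0 0 0 0 0 0.97" --pt "0 0 0 0 0 0.97" --pt "0 0 0 0 0 0.97" --pt "0 0 0 0 0 0.97" --pt "0 0 0 0 0 0.97" --pt "0 0 0 0 0 0.97" --pt "0 0 0 0 0 0.97"

```text
time_s: 3.48
tcp_pos: [422.0, 118.6, 151.4]
orientation: [[-0.639, 0.769, 0.0], [0.769, 0.639, -0.0], [-0.0, 0.0, -1.0]]
wrist_force: [-0.4, 0.5, 0.2]
width: 42.7
grasp_force: 0.0
```

Call:
move_arm --pt "0 0 0 0 0 0.97" --pt "0 0 0 0 0 0.97" --pt "0 0 0 0 0 0.97" --pt "0 0 0 0 0 0.97" --pt "0 0 0 0 0 0.97" --pt "0 0 0 0 0 0.97" --pt "0 0 0 0 0 0.97" --pt "0 0 0 0 0 0"

```text
time_s: 4.15
tcp_pos: [422.0, 118.7, 151.4]
orientation: [[-0.218, 0.976, 0.0], [0.976, 0.218, -0.0], [-0.0, 0.0, -1.0]]
wrist_force: [0.2, 0.2, 0.9]
width: 42.7
grasp_force: 0.0
```

```bash
python3 - <<'E'
from h import *
s=manip.get_state();R=np.array(s["orientation"]);t=np.array(s["tcp_pos"])
p,P=cloud("wrist");cv2.imwrite("pics/w1.png",p[:,:,::-1])
X,Y,Z=P[...,0],P[...,1],P[...,2]
m=(Z>22)&(Z<50)&(X>380)&(X<480)&(Y>0)&(Y<190)
q=P[m];print(len(q))
if len(q)>30:
    c=np.median(q,0);a=np.linalg.svd(q-q.mean(0),full_matrices=False)[2][0];print("handle",q.mean(0).round(1),a.round(3),q.min(0).round(),q.max(0).round())
    print("tool frame offset of mean",(R.T@(q.mean(0)-t)).round(1), "angle in tool",(R.T@a).round(3))
for th in("pan_grip","pan"):
    for r in manip.pinpoint(th,"wrist")[:2]: print(th,np.round(r["point"]),r["conf"])
E
```

```text
2695
handle [428.9  90.9  37.7] [ 0.223 -0.975  0.003] [407.   0.  26.] [455. 166.  41.]
tool frame offset of mean [-28.6   0.7 113.8] angle in tool [-1.     0.005 -0.002]
pan_grip [422. 116.  32.] 0.8
pan [462. -47.   2.] 0.89
```

View pics/w1.png

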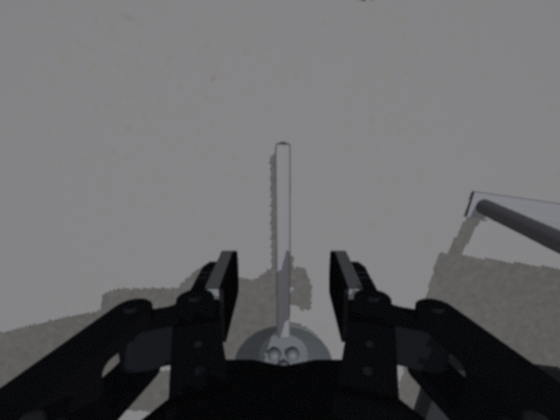

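The wrist view shows the handle bar (283,140 to 283,335) centred between the fingers (0.7 mm off) and aligned with them, with the balls in the dish. Descending to TCP z≈12 and gripping.

Call:
move_arm --pt "-0.1 0.03 0.9 0 0 0" --pt "-0.05 0 0.9 0 0 0" --pt "0 0 0.9 0 0 0" --pt "0 0 0.9 0 0 0" --pt "0 0 0.8 0 0 0" --pt "0 0 0.7 0 0 0" --pt "0 0 0.6 0 0 0" --pt "0 0 0.5 0 0 0" --pt "0 0 0.4 0 0 0" --pt "0 0 0.35 0 0 0"

```text
time_s: 5.13
tcp_pos: [423.2, 115.9, 11.8]
orientation: [[-0.221, 0.975, -0.0], [0.975, 0.221, -0.0], [0.0, -0.0, -1.0]]
wrist_force: [-0.1, 0.2, 0.3]
width: 42.6
grasp_force: 0.0
```

Call:
move_arm --pt "0 0 0 0 0 0" --pt "0 0 0 0 0 0" --pt "0 0 0 0 0 0" --pt "0 0 0 0 0 0" --pt "0 0 0 0 0 0" --pt "0 0 0 0 0 0" --pt "0 0 0 0 0 0" --pt "0 0 0 0 0 0" --pt "0 0 0 0 0 0" --pt "0 0 0 0 0 0" --fingers -1

```text
time_s: 5.97
tcp_pos: [423.3, 115.9, 12.7]
orientation: [[-0.22, 0.975, 0.001], [0.975, 0.22, 0.0], [-0.0, 0.001, -1.0]]
wrist_force: [-1.5, 0.0, 6.2]
width: 11.0
grasp_force: 59.3
```

Call:
move_arm --pt "0 0 -0.1 0 0 0" --pt "0 0 -0.2 0 0 0" --pt "0 0 -0.3 0 0 0" --pt "0 0 -0.4 0 0 0" --pt "0 0 -0.5 0 0 0" --pt "0 0 -0.5 0 0 0" --pt "0 0 -0.4 0 0 0" --pt "0 0 -0.3 0 0 0" --pt "0 0 -0.2 0 0 0" --pt "0 0 -0.1 0 0 0"

```text
time_s: 6.8
tcp_pos: [423.3, 115.9, 72.9]
orientation: [[-0.22, 0.975, 0.001], [0.975, 0.22, 0.0], [-0.0, 0.001, -1.0]]
wrist_force: [-0.8, 0.2, -1.4]
width: 11.3
grasp_force: 58.4
```

```bash
python3 - <<'E'
from h import *
print({k:np.round(v,1) for k,v in manip.get_state().items() if k in("tcp_pos","wrist_torque","wrist_force","width")})
p,P=cloud("scene");cv2.imwrite("pics/s2.png",cv2.resize(p[130:290,170:330,::-1],None,fx=3.5,fy=3.5))
X,Y,Z=P[...,0],P[...,1],P[...,2]
m=(Z>55)&(Z<130)&(X>390)&(X<500)&(Y>-110)&(Y<60);q=P[m]
b=q[q[:,1]>-2];f=np.polyfit(b[:,1],b[:,2],1);print("handle slope z per y",f.round(3),"z",np.median(b[:,2]))
d=q[q[:,1]<-4];print(d.min(0).round(),d.max(0).round())
E
```

```text
{'tcp_pos': array([423.3, 115.9,  72.9]), 'wrist_force': array([-0.8,  0.2, -1.4]), 'wrist_torque': array([0.3, 0.1, 0. ]), 'width': np.float64(11.3)}
handle slope z per y [7.1000e-02 9.2725e+01] z 97.11742371584216
[410. -99.  60.] [500.  -4.  99.]
```

View pics/s2.png

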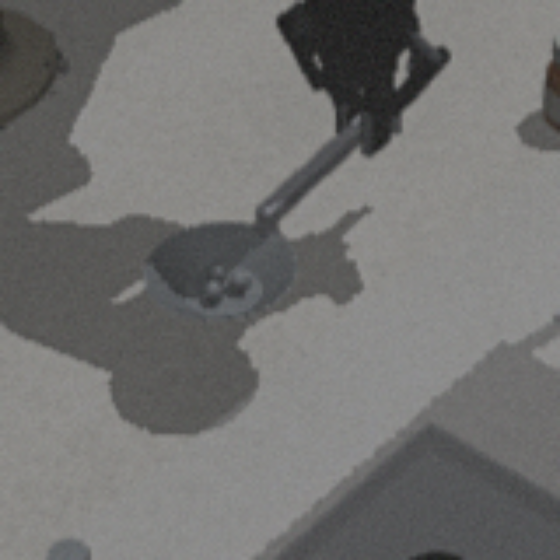

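The scene crop shows the pan lifted roughly level, with all three balls in the dish (225,288). It sags slightly, about 4°. Moving to a clear spot, then yawing to point in under the shelf.

Call:
move_arm --pt "-0.1 -0.06 -0.02 0 0 0" --pt "-0.2 -0.13 -0.03 0 0 0" --pt "-0.3 -0.2 -0.04 0 0 0" --pt "-0.4 -0.25 -0.04 0 0 0" --pt "-0.5 -0.33 -0.04 0 0 0" --pt "-0.5 -0.33 -0.04 0 0 0" --pt "-0.5 -0.33 -0.04 0 0 0" --pt "-0.5 -0.33 0 0 0 0" --pt "-0.5 -0.33 0 0 0 0" --pt "-0.5 -0.33 0 0 0 0"

```text
time_s: 7.68
tcp_pos: [388.9, 25.1, 77.3]
orientation: [[-0.22, 0.976, -0.0], [0.976, 0.22, -0.0], [0.0, -0.0, -1.0]]
wrist_force: [0.1, 0.1, -2.1]
width: 10.5
grasp_force: 58.4
```

Call:
move_arm --pt "-0.4 -0.25 0 0 0 -0.1" --pt "-0.35 -0.22 0 0 0 -0.2" --pt "-0.25 -0.15 0 0 0 -0.3" --pt "-0.15 -0.1 0 0 0 -0.4" --pt "-0.05 -0.05 0 0 0 -0.5" --pt "0 0 0 0 0 -0.6" --pt "0 0 0 0 0 -0.7" --pt "0 0 0 0 0 -0.8" --pt "0 0 0 0 0 -0.9" --pt "0 0 0 0 0 -0.9"

```text
time_s: 8.52
tcp_pos: [379.7, -1.3, 77.3]
orientation: [[-0.566, 0.824, -0.001], [0.824, 0.566, 0.0], [0.0, -0.001, -1.0]]
wrist_force: [0.5, -0.5, -2.2]
width: 11.1
grasp_force: 58.4
```

Call:
move_arm --pt "0 0 0 0 0 -0.9" --pt "0 0 0 0 0 -0.9" --pt "0 0 0 0 0 -0.9" --pt "0 0 0 0 0 -0.9" --pt "0 0 0 0 0 -0.9" --pt "0 0 0 0 0 -0.9" --pt "0 0 0 0 0 -0.9" --pt "0 0 0 0 0 -0.9" --pt "0 0 0 0 0 -0.9" --pt "0 0 0 0 0 -0.9"

```text
time_s: 9.35
tcp_pos: [379.7, -1.3, 77.2]
orientation: [[-0.943, 0.334, -0.001], [0.334, 0.943, -0.0], [0.001, -0.0, -1.0]]
wrist_force: [0.1, 0.4, -1.1]
width: 10.9
grasp_force: 58.4
```

Call:
move_arm --pt "0 0 0 0 0 -0.9" --pt "0 0 0 0 0 -0.9" --pt "0 0 0 0 0 -0.8" --pt "0 0 0 0 0 -0.7" --pt "0 0 0 0 0 -0.6" --pt "0 0 0 0 0 -0.5" --pt "0 0 0 0 0 -0.4" --pt "0 0 0 0 0 -0.3" --pt "0 0 0 0 0 -0.2" --pt "0 0 0 0 0 -0.1"

```text
time_s: 10.18
tcp_pos: [380.1, -1.0, 77.3]
orientation: [[-0.999, -0.034, -0.0], [-0.034, 0.999, -0.0], [0.0, -0.0, -1.0]]
wrist_force: [0.8, 0.3, -2.5]
width: 10.9
grasp_force: 58.4
```

```bash
python3 - <<'E'
from h import *
s=manip.get_state();print(s["time_s"],np.round(s["qpos"],1),np.round(s["tcp_pos"],1),np.round(s["wrist_torque"],2))
p,P=cloud("scene");cv2.imwrite("pics/s3.png",cv2.resize(p[130:330,170:410,::-1],None,fx=3,fy=3))
X,Y,Z=P[...,0],P[...,1],P[...,2]
m=(Z>85)&(Z<112)&(X>400)&(X<485)&(Y>-30)&(Y<50);b=P[m];f=np.polyfit(b[:,0],b[:,2],1);print(len(b),"slope z/x",f.round(3),"at 400",np.polyval(f,400).round(1), "yaw",np.degrees(np.arctan(np.polyfit(b[:,0],b[:,1],1)[0])).round(1))
E
```

```text
10.1833 [ -18.1   17.7  113.1   -0.    49.3 -110.1] [380.1  -1.   77.3] [-0.03  0.23  0.04]
208 slope z/x [-1.20000e-02  1.05479e+02] at 400 100.8 yaw 2.0
```

View pics/s3.png

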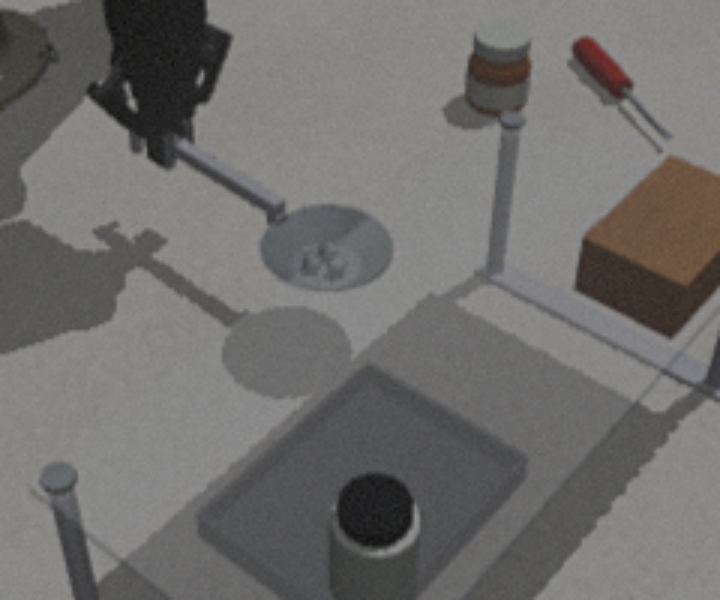

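The crop shows the three balls still in the dish (325,262) and the pan level, facing the shelf, clear of the posts. Before pouring I'll check wrist joint margins for tilting either way.

```bash
python3 - <<'E'
import numpy as np
from scipy.spatial.transform import Rotation as Ro
a=4.4
R0=np.array([[-np.cos(np.radians(a)),-np.sin(np.radians(a)),0],[-np.sin(np.radians(a)),np.cos(np.radians(a)),0],[0,0,-1.]]).T
R0=np.column_stack([[-np.cos(np.radians(a)),-np.sin(np.radians(a)),0],[-np.sin(np.radians(a)),np.cos(np.radians(a)),0],[0,0,-1]])
for tilt,j1s in((60,(-5,-12)),(-60,(-38,-45)),(0,(-27,))):   # + = tool tail toward +y
  for j1 in j1s:
    for sm in (105,120,135):
      R=Ro.from_rotvec(-np.radians(tilt)*(-R0[:,0])).as_matrix()@R0
      M=(Ro.from_euler("Z",j1,degrees=True)*Ro.from_euler("Y",sm,degrees=True)).as_matrix().T@R
      e=Ro.from_matrix(M).as_euler("ZYZ",degrees=True); print(tilt,"tail",(-R[:,2]).round(2),j1,sm,"j4,j5,j6",e[0].round(),e[1].round(),(e[2]-90).round())
E
```

```text
60 tail [-0.07  0.86  0.5 ] -5 105 j4,j5,j6 -62.0 75.0 -81.0
60 tail [-0.07  0.86  0.5 ] -5 120 j4,j5,j6 -67.0 68.0 -67.0
60 tail [-0.07  0.86  0.5 ] -5 135 j4,j5,j6 -73.0 63.0 -52.0
60 tail [-0.07  0.86  0.5 ] -12 105 j4,j5,j6 -63.0 69.0 -85.0
60 tail [-0.07  0.86  0.5 ] -12 120 j4,j5,j6 -69.0 62.0 -69.0
60 tail [-0.07  0.86  0.5 ] -12 135 j4,j5,j6 -78.0 58.0 -53.0
-60 tail [ 0.07 -0.86  0.5 ] -38 105 j4,j5,j6 45.0 116.0 -128.0
-60 tail [ 0.07 -0.86  0.5 ] -38 120 j4,j5,j6 41.0 105.0 -139.0
-60 tail [ 0.07 -0.86  0.5 ] -38 135 j4,j5,j6 40.0 93.0 -148.0
-60 tail [ 0.07 -0.86  0.5 ] -45 105 j4,j5,j6 41.0 120.0 -133.0
-60 tail [ 0.07 -0.86  0.5 ] -45 120 j4,j5,j6 36.0 109.0 -144.0
-60 tail [ 0.07 -0.86  0.5 ] -45 135 j4,j5,j6 35.0 96.0 -152.0
0 tail [-0. -0.  1.] -27 105 j4,j5,j6 0.0 75.0 -121.0
0 tail [-0. -0.  1.] -27 120 j4,j5,j6 -0.0 60.0 -121.0
0 tail [-0. -0.  1.] -27 135 j4,j5,j6 -0.0 45.0 -121.0
```

Tilting with the tool tail toward -y keeps a good margin on j4 and j6, so the balls pour toward -y. Handle axis goes to s=-10, i.e. grip (515,-87) and axis height ≈90. Reaching in.

Call:
move_arm --pt "0 0 0.03 0 0 -0.1" --pt "0 0 0.03 0 0 -0.2" --pt "-0.1 -0.08 0.04 0 0 -0.2" --pt "-0.2 -0.15 0.04 0 0 -0.1" --pt "-0.3 -0.22 0.04 0 0 0" --pt "-0.4 -0.3 0.04 0 0 0" --pt "-0.5 -0.37 0.04 0 0 0" --pt "-0.5 -0.37 0.04 0 0 0" --pt "-0.5 -0.37 0 0 0 0" --pt "-0.5 -0.37 0 0 0 0"

```text
time_s: 11.07
tcp_pos: [444.8, -41.6, 71.1]
orientation: [[-0.997, -0.075, 0.0], [-0.075, 0.997, -0.0], [-0.0, -0.0, -1.0]]
wrist_force: [1.2, -0.1, -1.7]
width: 10.8
grasp_force: 58.4
```

Call:
move_arm --pt "-0.5 -0.37 0 0 0 0" --pt "-0.5 -0.37 0 0 0 0" --pt "-0.5 -0.37 0 0 0 0" --pt "-0.5 -0.37 0 0 0 0" --pt "-0.4 -0.3 0 0 0 0" --pt "-0.4 -0.3 0 0 0 0" --pt "-0.3 -0.24 0 0 0 0" --pt "-0.2 -0.16 0 0 0 0" --pt "-0.1 -0.1 0 0 0 0" --pt "0 0 0 0 0 0"

```text
time_s: 11.9
tcp_pos: [515.5, -87.3, 71.2]
orientation: [[-0.997, -0.075, -0.0], [-0.075, 0.997, -0.0], [0.0, -0.0, -1.0]]
wrist_force: [-0.4, 0.1, -2.2]
width: 10.6
grasp_force: 58.4
```

```bash
python3 - <<'E'
from h import *
s=manip.get_state();print(s["time_s"],np.round(s["qpos"],1),np.round(s["tcp_pos"],1),np.round(s["wrist_torque"],2))
p,P=cloud("scene");cv2.imwrite("pics/s4.png",cv2.resize(p[180:380,150:390,::-1],None,fx=3,fy=3))
for c in("scene","top"):
    if c=="top": manip.read_camera(c)
    for t in("pan","ball0_center"):
        for r in manip.pinpoint(t,c)[:3]: print(c,t,np.round(r["point"]),np.round(r["conf"],2))
E
```

```text
11.9 [ -22.6   29.3   91.9   -0.    58.8 -116.9] [515.5 -87.3  71.2] [0.01 0.32 0.04]
scene pan [449. 346.  -2.] 0.22
```

View pics/s4.png

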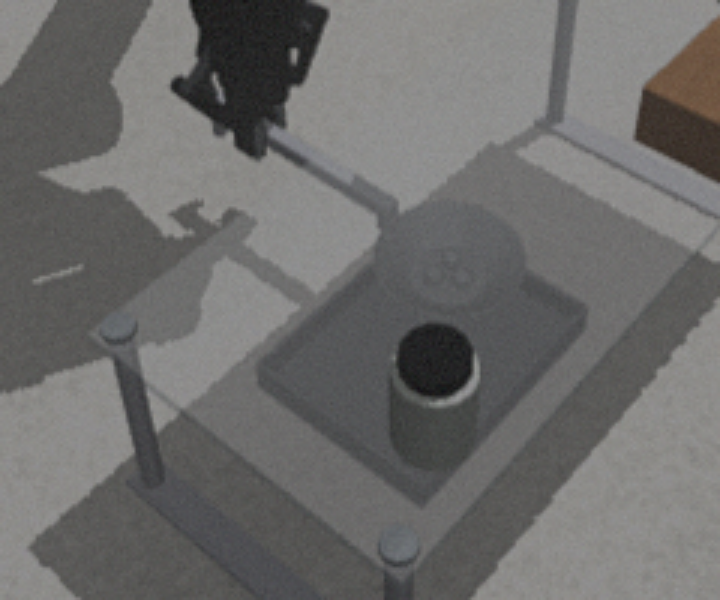

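The crop shows the dish (450,255) with the three balls above the tray under the board, and the gripper outside the front edge. Now tipping about the handle axis.

Call:
move_arm --pt "0 0.013 0 -0.2 0 0" --pt "0 0.026 0 -0.4 0 0" --pt "0 0.04 0 -0.6 0 0" --pt "0 0.053 0 -0.8 0 0" --pt "0 0.053 0 -0.8 0 0" --pt "0 0.053 0 -0.8 0 0" --pt "0 0.053 0 -0.8 0 0" --pt "0 0.053 0 -0.8 0 0" --pt "0 0.04 0 -0.6 0 0" --pt "0 0.04 0 -0.6 0 0"

```text
time_s: 13.03
tcp_pos: [514.7, -79.1, 73.1]
orientation: [[-0.997, -0.068, -0.032], [-0.075, 0.898, 0.433], [-0.001, 0.434, -0.901]]
wrist_force: [0.2, 0.2, -2.2]
width: 11.0
grasp_force: 58.5
```

```bash
python3 - <<'E'
from h import *
s=manip.get_state();print(s["time_s"],np.round(s["qpos"],1),np.round(s["tcp_pos"],1),np.round(s["wrist_torque"],2),np.round(s["wrist_force"],1))
E
```

```text
13.0333 [ -32.2   33.8   87.7   21.2   75.4 -135. ] [514.7 -79.1  73.1] [-0.37  0.26 -0.01] [ 0.2  0.2 -2.2]
```

Call:
move_arm --pt "0 0.04 0 -0.6 0 0" --pt "0 0.04 0 -0.6 0 0" --pt "0 0.04 0 -0.6 0 0" --pt "0 0.033 0 -0.5 0 0" --pt "0 0.033 0 -0.5 0 0" --pt "0 0.027 0 -0.4 0 0" --pt "0 0.027 0 -0.4 0 0" --pt "0 0.027 0 -0.4 0 0" --pt "0 0.027 0 -0.4 0 0" --pt "0 0.027 0 -0.4 0 0"

```text
time_s: 13.87
tcp_pos: [514.2, -73.5, 76.6]
orientation: [[-0.997, -0.054, -0.053], [-0.076, 0.706, 0.704], [-0.0, 0.706, -0.708]]
wrist_force: [0.8, 0.3, -2.3]
width: 10.9
grasp_force: 58.6
```

```bash
python3 - <<'E'
from h import *
s=manip.get_state();print(s["time_s"],np.round(s["qpos"],1),np.round(s["tcp_pos"],1),np.round(s["wrist_torque"],2),np.round(s["wrist_force"],1))
E
```

```text
13.8667 [ -37.3   39.8   84.8   31.9   89.2 -142. ] [514.2 -73.5  76.6] [-0.63  0.26 -0.02] [ 0.8  0.3 -2.3]
```

Joints are fine (j6 -142 at 45°). Tipping on to about 63° and holding.

Call:
move_arm --pt "0 0.027 0 -0.4 0 0" --pt "0 0.027 0 -0.4 0 0" --pt "0 0.027 0 -0.4 0 0" --pt "0 0.027 0 -0.4 0 0" --pt "0 0.027 0 -0.4 0 0" --pt "0 0.033 0 -0.5 0 0" --pt "0 0.033 0 -0.5 0 0" --pt "0 0.033 0 -0.5 0 0" --pt "0 0.033 0 -0.5 0 0" --pt "0 0.033 0 -0.5 0 0"

```text
time_s: 14.7
tcp_pos: [513.9, -70.0, 81.4]
orientation: [[-0.997, -0.034, -0.067], [-0.075, 0.453, 0.888], [-0.0, 0.891, -0.454]]
wrist_force: [0.1, 0.1, -1.9]
width: 10.6
grasp_force: 58.7
```

Call:
move_arm --pt "0 0 0 0 0 0" --pt "0 0 0 0 0 0" --pt "0 0 0 0 0 0" --pt "0 0 0 0 0 0" --pt "0 0 0 0 0 0" --pt "0 0 0 0 0 0" --pt "0 0 0 0 0 0" --pt "0 0 0 0 0 0"

```text
time_s: 15.37
tcp_pos: [513.9, -69.9, 81.4]
orientation: [[-0.997, -0.035, -0.067], [-0.076, 0.456, 0.887], [-0.0, 0.889, -0.457]]
wrist_force: [0.8, -0.6, -2.3]
width: 11.1
grasp_force: 58.7
```

```bash
python3 - <<'E'
from h import *
s=manip.get_state();print(s["time_s"],np.round(s["qpos"],1),np.round(s["tcp_pos"],1),np.round(s["wrist_torque"],2),np.round(s["wrist_force"],1))
p,_=manip.read_camera("scene");q,_=manip.read_camera("top")
cv2.imwrite("pics/s5.png",np.hstack([cv2.resize(p[190:370,190:390,::-1],(400,360)),cv2.resize(q[100:280,220:420,::-1],(400,360))]))
E
```

```text
15.3667 [ -40.4   46.5   82.4   40.1  101.5 -145.7] [513.9 -69.9  81.4] [-0.72  0.19 -0.01] [ 0.8 -0.6 -2.3]
```

View pics/s5.png

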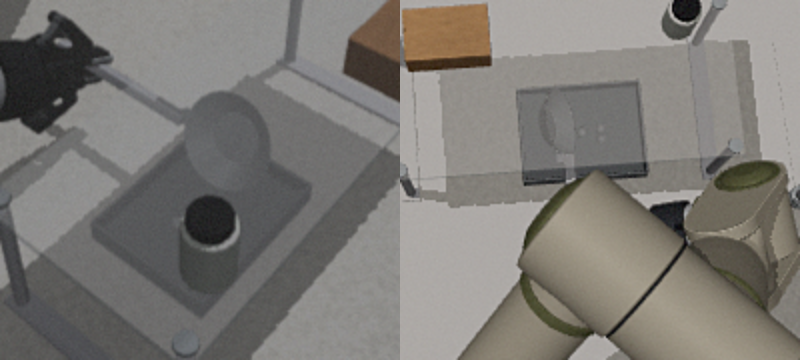

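The top half shows the three balls in the tray at (580,132), (600,127) and (602,139), with the dish on edge and empty. Righting the pan.

Call:
move_arm --pt "0 -0.02 0 0.3 0 0" --pt "0 -0.04 0 0.6 0 0" --pt "0 -0.06 0 0.9 0 0" --pt "0 -0.066 0 1 0 0" --pt "0 -0.066 0 1 0 0" --pt "0 -0.066 0 1 0 0" --pt "0 -0.066 0 1 0 0" --pt "0 -0.066 0 1 0 0" --pt "0 -0.066 0 1 0 0" --pt "0 -0.066 0 1 0 0"

```text
time_s: 16.3
tcp_pos: [514.5, -77.8, 73.3]
orientation: [[-0.997, -0.068, -0.034], [-0.076, 0.886, 0.458], [-0.001, 0.46, -0.888]]
wrist_force: [-0.0, 1.1, -1.6]
width: 11.0
grasp_force: 58.5
```

Call:
move_arm --pt "0 -0.066 0 1 0 0" --pt "0 -0.066 0 1 0 0" --pt "0 -0.066 0 1 0 0" --pt "0 -0.066 0 1 0 0" --pt "0 -0.066 0 1 0 0" --pt "0 -0.05 0 0.8 0 0" --pt "0 -0.04 0 0.6 0 0" --pt "0 -0.03 0 0.5 0 0" --pt "0 0 0 0 0 0" --pt "0 0 0 0 0 0"

```text
time_s: 17.13
tcp_pos: [515.0, -85.7, 70.7]
orientation: [[-0.997, -0.076, -0.0], [-0.076, 0.997, 0.001], [0.0, 0.001, -1.0]]
wrist_force: [0.4, -0.5, -1.9]
width: 11.3
grasp_force: 58.5
```

Level again. Pulling straight back about 175 mm, then lowering.

Call:
move_arm --pt "0.2 0 0 0 0 0" --pt "0.5 0 0 0 0 0" --pt "0.8 0 0 0 0 0" --pt "0.8 0 0 0 0 0" --pt "0.8 0 0 0 0 0" --pt "0.8 0 0 0 0 0" --pt "0.8 0 0 0 0 0" --pt "0.8 0 0 0 0 0" --pt "0.8 0 0 0 0 0" --pt "0.8 0 0 0 0 0"

```text
time_s: 17.97
tcp_pos: [372.6, -97.2, 70.6]
orientation: [[-0.997, -0.075, 0.0], [-0.075, 0.997, 0.001], [-0.0, 0.001, -1.0]]
wrist_force: [-0.5, 0.6, -1.9]
width: 10.8
grasp_force: 58.5
```

Call:
move_arm --pt "0.7 0 0 0 0 0" --pt "0.5 0 0 0 0 0" --pt "0.3 0 0 0 0 0" --pt "0.1 0 0 0 0 0" --pt "0 0 0.3 0 0 0" --pt "0 0 0.5 0 0 0" --pt "0 0 0.5 0 0 0" --pt "0 0 0.4 0 0 0" --pt "0 0 0.3 0 0 0" --pt "0 0 0.2 0 0 0"

```text
time_s: 18.8
tcp_pos: [342.0, -99.4, 25.7]
orientation: [[-0.997, -0.076, -0.0], [-0.076, 0.997, 0.0], [0.0, 0.0, -1.0]]
wrist_force: [-0.3, 0.2, -2.1]
width: 10.8
grasp_force: 58.5
```

```bash
python3 - <<'E'
from h import *
s=manip.get_state();print(s["time_s"],np.round(s["qpos"],1),np.round(s["tcp_pos"],1),np.round(s["wrist_torque"],2))
p,P=cloud("scene");cv2.imwrite("pics/s6.png",cv2.resize(p[130:330,120:360,::-1],None,fx=3,fy=3))
X,Y,Z=P[...,0],P[...,1],P[...,2]
m=(Z>8)&(Z<70)&(X>380)&(X<590)&(Y>-160)&(Y<0);b=P[m]
h=b[(b[:,0]<465)&(abs(b[:,1]+92)<15)];f=np.polyfit(h[:,0],h[:,2],1);print("handle slope",f.round(3),"z at 340",np.polyval(f,340).round(1),"at 460",np.polyval(f,460).round(1))
d=b[b[:,0]>470];print(d.min(0).round(),d.max(0).round())
for r in manip.pinpoint("pan","scene")[:2]: print(np.round(r["point"]),r["conf"])
E
```

```text
18.8 [ -35.5   22.7  120.3    0.    37.  -129.8] [342.  -99.4  25.7] [-0.    0.22  0.01]
handle slope [-5.8000e-02  7.3042e+01] z at 340 53.3 at 460 46.3
[ 470. -135.   14.] [525. -36.  38.]
[513. -88.   9.] 0.59
```

View pics/s6.png

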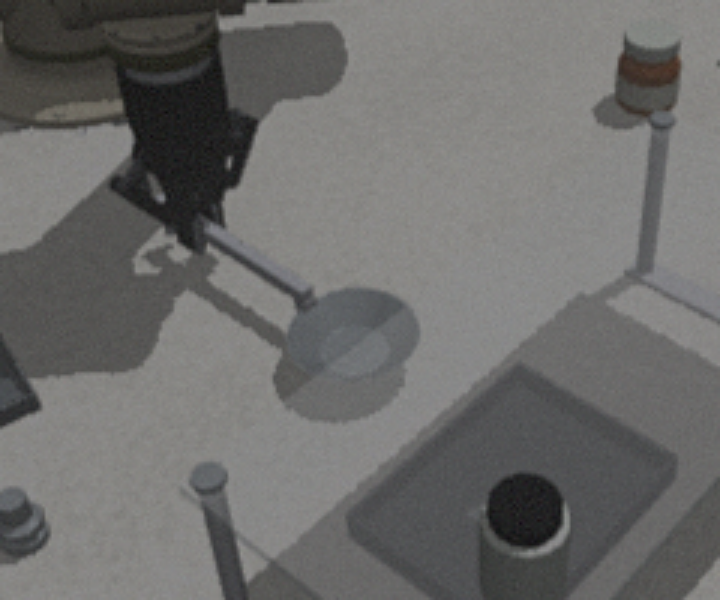

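The crop shows the empty pan (355,335) level, about 14 mm up and clear of the shelf. Setting it down gently.

Call:
move_arm --pt "0 0 0.15 0 0 0" --pt "0 0 0.15 0 0 0" --pt "0 0 0.1 0 0 0" --pt "0 0 0.1 0 0 0" --pt "0 0 0.05 0 0 0" --pt "0 0 0.05 0 0 0" --pt "0 0 0.03 0 0 0" --pt "0 0 0 0 0 0"

```text
time_s: 19.57
tcp_pos: [341.7, -99.4, 13.9]
orientation: [[-0.997, -0.076, 0.0], [-0.076, 0.997, -0.0], [-0.0, -0.0, -1.0]]
wrist_force: [-0.7, -0.5, -1.6]
width: 10.8
grasp_force: 58.5
```

Call:
move_arm --pt "0 0 0 0 0 0" --pt "0 0 0 0 0 0" --pt "0 0 0 0 0 0" --pt "0 0 0 0 0 0" --pt "0 0 0 0 0 0" --pt "0 0 0 0 0 0" --pt "0 0 0 0 0 0" --pt "0 0 0 0 0 0" --pt "0 0 0 0 0 0" --fingers 0

```text
time_s: 20.32
tcp_pos: [341.6, -99.4, 13.9]
orientation: [[-0.997, -0.076, 0.0], [-0.076, 0.997, -0.0], [-0.0, -0.0, -1.0]]
wrist_force: [0.6, 0.4, 0.5]
width: 42.8
grasp_force: 0.0
```

Call:
move_arm --pt "0 0 -0.2 0 0 0" --pt "0 0 -0.5 0 0 0" --pt "0 0 -0.8 0 0 0" --pt "0 0 -0.8 0 0 0" --pt "0 0 -0.8 0 0 0" --pt "0 0 -0.8 0 0 0" --pt "0 0 -0.8 0 0 0" --pt "0 0 -0.8 0 0 0" --pt "0 0 -0.6 0 0 0" --pt "0 0 -0.3 0 0 0"

```text
time_s: 21.15
tcp_pos: [341.9, -99.6, 143.4]
orientation: [[-0.997, -0.076, 0.002], [-0.076, 0.997, -0.001], [-0.002, -0.002, -1.0]]
wrist_force: [-0.5, -0.3, -0.3]
width: 42.7
grasp_force: 0.0
```

```bash
python3 - <<'E'
from h import *
s=manip.get_state();print(s["time_s"],s["width"])
p,_=manip.read_camera("scene");q,_=manip.read_camera("top")
for c in("scene","top"):
    for r in manip.pinpoint("pan",c)[:2]: print(c,np.round(r["point"]),r["conf"])
cv2.imwrite("pics/s7.png",np.hstack([cv2.resize(p[150:350,120:340,::-1],(400,364)),cv2.resize(q[100:280,220:420,::-1],(400,364))]))
E
```

```text
21.15 42.680207117995955
scene [512. -88.  -2.] 0.86
top [509. -87.   0.] 0.78
```

View pics/s7.png

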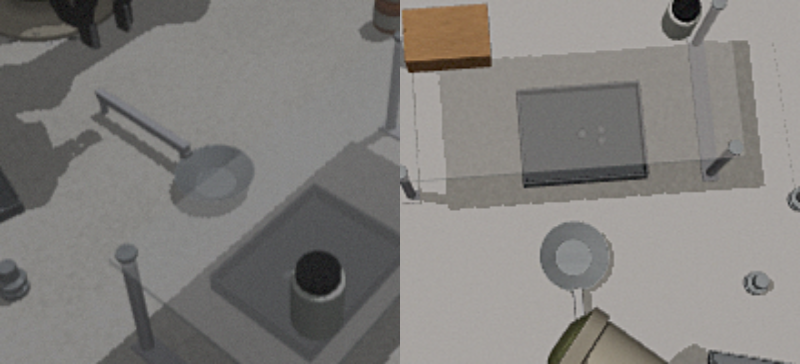

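The pan is upright, empty and released on the bench, about 45 mm clear of the shelf. The three balls lie in the tray at (582,133), (600,129) and (601,140). Handing in.

```bash
python3 -c "
from workcell import manip
print(manip.close_job())"
```

```text
the job is handed in; nothing more can be done
None
```

The job is handed in: all three balls are in the grey parts tray, the empty pan stands upright on the bench clear of the shelf and released, and I saw no contact with the shelf or the other things.

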